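Pair the loose clamping jaws with their fixture pallets

ROBOT

A 7-joint arm with a two-finger parallel gripper is mounted at the origin on the work surface. World frame = base frame: x ahead of the robot, y to its left, z up, the work surface at z = 0. Lengths are in m, angles in rad, forces in N, time in s.
With the tool pointing down it reaches from about 0.425 to 0.925 m from the base axis. Payload 6.8 kg.
Tool frame: the origin (TCP) lies on the front face of the gripper's body, between the roots of the fingers; the fingertips stand 73 mm ahead of it and the grasp point (between the pads) lies 54 mm ahead of it (env.nose_length is the distance from the TCP to the fingertips, in m); z points along the fingers, y is the direction in which the jaws open and shut (so a half turn about z gives the same grasp; the last joint's range is limited). The gripper opens to 85 mm and grips with 20 to 120 N. Pads are 22 mm wide; open, the fingers measure 114 mm over their backs; the gripper's body (76 mm by 85 mm) begins 54 mm behind the grasp point. The pads swing forward as they close: fully open they stand 13 mm farther back than shut.
Start: joints at [1.012, 0.477, 0.022, 1.555, -0.011, 1.109, -0.083], TCP at [0.294, -0.608, 0.304] pointing down, gripper open.
Joint ranges: [-2.96, 2.96], [-0.34, 2.1], [-1.41, 1.46], [0.24, 2.44], [-1.37, 4.51], [0.17, 1.92], [-2.96, 2.96]. Speed limits (rad/s): [2.39, 2.39, 3.14, 3.14, 3.14, 3.14, 3.14].

INTERFACE

Orientations are given as a unit quaternion [w, x, y, z].
In Python, from cell import env, kin, camera, calibration, job gives the robot as it stands. The module is installed in compiled form; this text tells all that it offers. Calls block until the motion is done:
- env.reach(position, orientation): joint-space move of the TCP to a pose.
- env.movel(position, velocity=0.15, rot=None, stop_force=None): straight line of the TCP; rot=None keeps the orientation; velocity is the mean speed in m/s. With stop_force (N) it stops when the force on the tool has changed by that much, and returns True; else False.
- env.goto_joints(angles): joint-space move.
- env.grip(opening, f_grip=None): finger opening in m; f_grip is the grip in N (None keeps the last); returns when the fingers have stopped.
- env.dwell(seconds).
- kin.inverse_kinematics(position, orientation): joint angles nearest the present ones, or None.
- env.get_state(): the state.
- camera(name): name is "scene" or "top" or "wrist"; returns (picture, depth): 384x512x3 uint8, blue, green, red; 384x512 float32, m along the optical axis (not along the pixel's ray), 0 where there is no reading.
- calibration(name): a dict with "fx", "fy", "cx", "cy" (pixels), "rvec" (rotation vector, rad) and "tvec" (3), from world to camera coordinates, as OpenCV has them. Camera axes: x right, y down, z forward; pixel columns grow to the right and rows downward; lengths in m; the calibration is good to about 2 mm. A picture is of the moment at which its call begins: read the wrist's pose just before it. calibration takes no time and is no camera call; for the wrist camera it gives the pose at the moment of the call.
A pose or a line that the arm cannot do raises env.PlanningError and nothing moves.
- job.job_done(): hands the job in, once; it reports no verdict.
The state is a dict: "time": time; "qpos": joint angles; "joint_velocities": joint speeds; "joint_torque": joint torques, N m; "tcp_pos": TCP position; "orientation": TCP orientation; "force": force on the tool from outside, world axes, zero at the start; "torque": the same for the moment, N m; "opening": finger opening in m.
Only numpy, scipy, OpenCV 4.12 (cv2) and the standard library are available. Lean on these libraries where they do the work, as an engineer would, in place of code of your own. Each camera call takes 0.05 s, during which the arm holds its last target.

TASK

Three loose stepped clamping jaws of different lengths lie on the bench, mixed with other fixture parts. Put each of them on the pallet whose fixed jaw is of the same length: upright, on the grey seat patch opposite the fixed jaw, square to it and with the two steps facing each other. Set the jaws down gently rather than dropping them, and leave the plain block, the V-block and the round stop where they are.

Things in the scene. Friction and masses are not known exactly. Their poses are not given: they have to be found in the camera images.
- jaw_short: Loose short jaw, bright aluminium, 0.15 kg: stepped block 44 mm long (its y), 36 wide (x), 40 high, two dark bolt holes on top. Its step is the 12 mm wide strip with a grey top along the +x side, only 24 mm high; the other 24 mm of width are 40 high. Grip across the 36 mm width, below 24 mm height. Origin: centre of the underside. Starts upright on the bench.
- jaw_medium: Loose medium jaw, bright aluminium, 0.21 kg: stepped block 64 mm long (its y), 36 wide (x), 40 high, two dark bolt holes on top. Its step is the 12 mm wide strip with a grey top along the +x side, only 24 mm high; the other 24 mm of width are 40 high. Grip across the 36 mm width, below 24 mm height. Origin: centre of the underside. Starts upright on the bench.
- jaw_long: Loose long jaw, bright aluminium, 0.28 kg: stepped block 84 mm long (its y), 36 wide (x), 40 high, two dark bolt holes on top. Its step is the 12 mm wide strip with a grey top along the +x side, only 24 mm high; the other 24 mm of width are 40 high. Grip across the 36 mm width, below 24 mm height. Origin: centre of the underside. Starts upright on the bench.
- pallet_short: Immovable steel plate 140 (x) by 110 (y) by 18 mm with dark holes; origin: centre of its underside. On top at x +48, y 0 a dark fixed jaw 44 mm long (y), 36 wide, 40 high, step to -x. Seat: grey flush patch 36 by 44 mm at x -38, y 0, z 18 mm. A well-set jaw has its axes parallel to the pallet's, same way round (+x to the fixed jaw).
- pallet_medium: Immovable steel plate 140 (x) by 110 (y) by 18 mm with dark holes; origin: centre of its underside. On top at x +48, y 0 a dark fixed jaw 64 mm long (y), 36 wide, 40 high, step to -x. Seat: grey flush patch 36 by 64 mm at x -38, y 0, z 18 mm. A well-set jaw has its axes parallel to the pallet's, same way round (+x to the fixed jaw).
- pallet_long: Immovable steel plate 140 (x) by 110 (y) by 18 mm with dark holes; origin: centre of its underside. On top at x +48, y 0 a dark fixed jaw 84 mm long (y), 36 wide, 40 high, step to -x. Seat: grey flush patch 36 by 84 mm at x -38, y 0, z 18 mm. A well-set jaw has its axes parallel to the pallet's, same way round (+x to the fixed jaw).
- plain_block: Bystander: plain aluminium block 36 x 64 x 40 mm high without step or holes, loose on the work surface; origin at the centre of its underside.
- v_block: Bystander: dark steel V-block 50 x 44 x 40 mm high with a V groove along its y axis, loose on the work surface; origin at the centre of its underside.
- round_stop: Bystander: dark steel round stop, foot 50 mm across and 12 mm high with a 26 mm post, 44 mm high in all, loose on the work surface; origin at the centre of its underside.
Not all that is in view belongs to the job. What is shaped like the jaw_medium but purple is not meant.

How it is judged:
At the end, for the whole second after the job is handed in: Each loose jaw stands upright (within 0.08 rad) on the pallet with the fixed jaw of its own length, its centre within 12 mm of the seat's centre along each of the pallet's axes, within 0.17 rad of square, its step towards the fixed jaw, resting on the plate (within 3 mm), released and at rest (x of jaw_short in the frame of pallet_short between -0.05 and -0.026 m and y of jaw_short in the frame of pallet_short between -0.012 and 0.012 m and z of jaw_short in the frame of pallet_short between 0.015 and 0.021 m and angle between each of jaw_short, jaw_medium, jaw_long's own z axis and vertical below 0.08 rad and angle between the x axis of jaw_short and the x axis of pallet_short, either way round below 0.17 rad and x of pallet_short in the frame of jaw_short above 0 m and linear speed of each of jaw_short, jaw_medium, jaw_long below 0.02 m/s and angular speed of each of jaw_short, jaw_medium, jaw_long below 0.2 rad/s and x of jaw_medium in the frame of pallet_medium between -0.05 and -0.026 m and y of jaw_medium in the frame of pallet_medium between -0.012 and 0.012 m and z of jaw_medium in the frame of pallet_medium between 0.015 and 0.021 m and angle between the x axis of jaw_medium and the x axis of pallet_medium, either way round below 0.17 rad and x of pallet_medium in the frame of jaw_medium above 0 m and x of jaw_long in the frame of pallet_long between -0.05 and -0.026 m and y of jaw_long in the frame of pallet_long between -0.012 and 0.012 m and z of jaw_long in the frame of pallet_long between 0.015 and 0.021 m and angle between the x axis of jaw_long and the x axis of pallet_long, either way round below 0.17 rad and x of pallet_long in the frame of jaw_long above 0 m); the robot touches nothing.
It fails at once if a loose jaw is dropped or thrown: out of the fingers and moving faster than 0.6 m/s (a fall of some 20 mm) ((contact force between the fingers and jaw_short below 0.1 N and linear speed of jaw_short above 0.6 m/s) or (contact force between the fingers and jaw_medium below 0.1 N and linear speed of jaw_medium above 0.6 m/s) or (contact force between the fingers and jaw_long below 0.1 N and linear speed of jaw_long above 0.6 m/s)).
It fails at once if the plain block is moved by more than 20 mm or tipped over (distance of plain_block from where it was at the start of the episode above 0.02 m or angle between plain_block's own z axis and vertical above 0.3 rad).
It fails at once if the v block is moved by more than 20 mm or tipped over (distance of v_block from where it was at the start of the episode above 0.02 m or angle between v_block's own z axis and vertical above 0.3 rad).
It fails at once if the round stop is moved by more than 20 mm or tipped over (distance of round_stop from where it was at the start of the episode above 0.02 m or angle between round_stop's own z axis and vertical above 0.3 rad).
It also fails if it takes over 80 s, if anything falls off the work surface, if the arm or the gripper's body presses on something with over 40 N, if the wrist force passes 120 N, or if a joint passes its speed limit or range.

## Working session

There is one attempt and no reset: what is moved stays moved. The work goes in short steps, each a Python script; the robot and the scene stay as the last script left them, time stands still between calls to the robot, and variables do not carry over. Pictures are saved under pics/ and viewed, and the job is handed in when it is done.

```bash
mkdir -p pics; ls; python3 - <<'E'
from cell import env,camera,calibration
import cv2,numpy as np
for n in ["scene","top"]:
    p,d=camera(n); cv2.imwrite(f"pics/{n}0.png",p); np.save(f"pics/{n}0.npy",d)
    c=calibration(n); R=cv2.Rodrigues(np.array(c['rvec'],float))[0]; print(n,c['fx'],c['cx'],c['cy'],-R.T@np.array(c['tvec']),R[2])
print(env.get_state()['time'],env.get_state()['orientation'])
E
```

```text
pics
scene 383.93145708445684 252.67666132418 198.5064372253203 [0.86266046 0.45389491 0.70746569] [-0.43784163 -0.51084655 -0.73981789]
top 441.10964355090556 265.6661497151658 193.45427625511454 [ 0.35277608 -0.01817511  0.98646851] [ 0.13665139  0.02764209 -0.99023346]
0.1 [-7.88006572e-04  9.74701647e-01  2.23508421e-01 -2.54074411e-04]
```

```bash
python3 - <<'E'
import cv2
p=cv2.imread("pics/top0.png"); cv2.imwrite("pics/top0b.png",cv2.resize(p,(800,600),interpolation=cv2.INTER_CUBIC))
E
```

```text
(no output)
```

View pics/top0b.png

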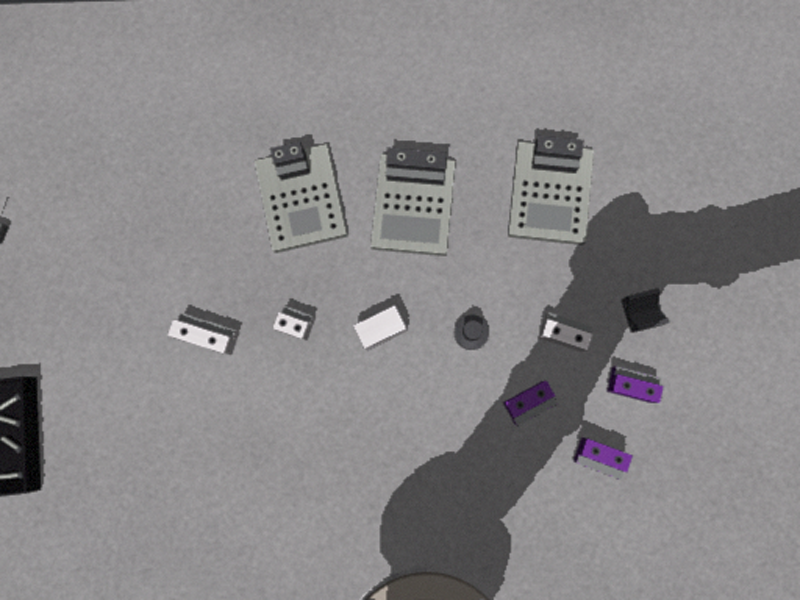

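View pics/scene0.png

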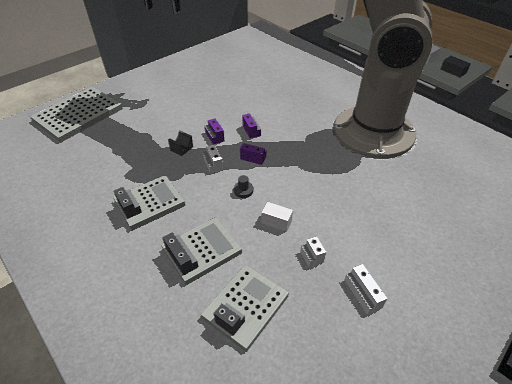

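The top view shows three pallets along the upper part: short-fixed at (300,195), long at (415,195) and medium at (552,190). The loose jaws are the long one at (203,335), the short one at (293,322) and the medium one at (566,332), which is half in shadow. The purple parts are decoys. I'll measure from depth and zoom in next.

```bash
cat > h.py <<'E'
import cv2,numpy as np
from cell import env,kin,camera,calibration,job
def cal(n):
    c=calibration(n); K=np.array([[c['fx'],0,c['cx']],[0,c['fy'],c['cy']],[0,0,1.]]); R=cv2.Rodrigues(np.array(c['rvec'],float))[0]; return K,R,np.array(c['tvec'],float).ravel()
def cloud(d,C):
    K,R,t=C; v,u=np.mgrid[:d.shape[0],:d.shape[1]]
    P=np.stack([(u-K[0,2])/K[0,0]*d,(v-K[1,2])/K[1,1]*d,d],-1)
    return (P-t)@R
def ray(uv,z,C):
    K,R,t=C; uv=np.atleast_2d(uv).astype(float); r=np.c_[uv,np.ones(len(uv))]@np.linalg.inv(K).T@R; o=-R.T@t
    return (o+r*((z-o[2])/r[:,2])[:,None])[:,:2]
def rq(yaw): # tool down, tool x axis at world yaw 'yaw'; tool y = (sin,-cos)
    return np.array([0,np.cos(yaw/2),np.sin(yaw/2),0])
E
python3 - <<'E'
from h import *
C=cal("top"); p=cv2.imread("pics/top0.png"); d=np.load("pics/top0.npy"); X=cloud(d,C)
print("bench",np.median(X[200:215,130:160,2]),np.median(X[240:260,400:410,2]),np.median(X[230:260,200:260,2]))
def part(name,u0,v0,u1,v1):
    print(name)
    x=X[v0:v1,u0:u1].reshape(-1,3); 
    for lo,hi in((.036,.044),(.020,.028),(.014,.022),(.054,.062),(.037,.047)):
        s=x[(x[:,2]>lo)&(x[:,2]<hi)]
        if len(s)>15:
            r=cv2.minAreaRect((s[:,:2]*1000).astype(np.float32)); print(lo,len(s),s.mean(0).round(4),[np.round(a,1) for a in r[:2]],round(r[2],1))
part("long",100,190,160,232);part("short",170,188,206,222);part("med",342,194,384,228);part("plain",222,186,266,226)
part("v",395,183,430,215);part("round",285,190,320,226)
part("ps",160,85,228,164);part("pl",232,85,297,166);part("pm",320,80,384,158)
for i,(u,v) in enumerate([(130,210),(188,205),(362,210)]):
    pass
a=np.hstack([cv2.resize(p[v-25:v+25,u-33:u+33],(396,300),interpolation=cv2.INTER_CUBIC) for u,v in((130,210),(362,210))])
b=np.hstack([cv2.resize(p[v-25:v+25,u-33:u+33],(396,300),interpolation=cv2.INTER_CUBIC) for u,v in((188,205),(412,200))])
cv2.imwrite("pics/z.png",np.vstack([a,b]))
E
```

```text
bench 0.0021994102431454965 0.03929386919626178 0.0011063254758429618
long
0.036 400 [0.4417 0.3102 0.0411] [array([442.2, 311.3]), array([84.3, 23.9])] 71.6
0.02 197 [0.4569 0.3023 0.0253] [array([457.5, 302.2]), array([88.3, 33.3])] 54.6
0.014 26 [0.437  0.2724 0.0181] [array([451.9, 286.5]), array([63. , 31.4])] 44.1
0.037 425 [0.4418 0.3104 0.0414] [array([442.2, 311.3]), array([84.3, 23.9])] 71.6
short
0.036 215 [0.4546 0.1823 0.041 ] [array([454.9, 183. ]), array([44.5, 23.7])] 69.4
0.02 101 [0.4694 0.1752 0.0252] [array([460.5, 180.7]), array([44.2, 36. ])] 69.8
0.014 16 [0.4531 0.1644 0.0185] [array([460. , 179.6]), array([42.1, 35.8])] 69.7
0.037 225 [0.4547 0.1825 0.0412] [array([454.9, 183. ]), array([44.5, 23.7])] 69.4
med
0.036 326 [ 0.4352 -0.1984  0.0408] [array([ 435.4, -198.3]), array([64.2, 23.8])] 70.1
0.02 147 [ 0.4506 -0.203   0.0251] [array([ 441.3, -200. ]), array([63.3, 35.9])] 69.8
0.014 26 [ 0.4354 -0.1891  0.018 ] [array([ 440.6, -199. ]), array([62.9, 34.6])] 68.5
0.037 333 [ 0.4354 -0.1982  0.041 ] [array([ 435.3, -198.3]), array([64.2, 24. ])] 70.1
plain
[... 1370 characters left out ...]
.9
0.014 2188 [0.6169 0.0119 0.0189] [array([631.5,  10.9]), array([110.2, 141. ])] 83.6
0.054 398 [0.6845 0.0048 0.0587] [array([684.8,   4.5]), array([83.4, 25.6])] 83.3
0.037 250 [0.6676 0.0065 0.0427] [array([668.4,   4.1]), array([28.5, 86.5])] 4.9
pm
0.036 145 [ 0.6806 -0.1939  0.0417] [array([ 689. , -194.7]), array([64. , 30.8])] 82.1
0.02 694 [ 0.6324 -0.1857  0.0213] [array([ 644.4, -188.7]), array([108.1, 139. ])] 82.6
0.014 2377 [ 0.6331 -0.1868  0.0188] [array([ 644.5, -189.1]), array([110.3, 140.8])] 82.4
0.054 322 [ 0.6974 -0.1961  0.0585] [array([ 697.9, -195.9]), array([63.6, 25.3])] 82.8
0.037 200 [ 0.6809 -0.1929  0.043 ] [array([ 689. , -194.7]), array([64. , 30.8])] 82.1
```

View pics/z.png

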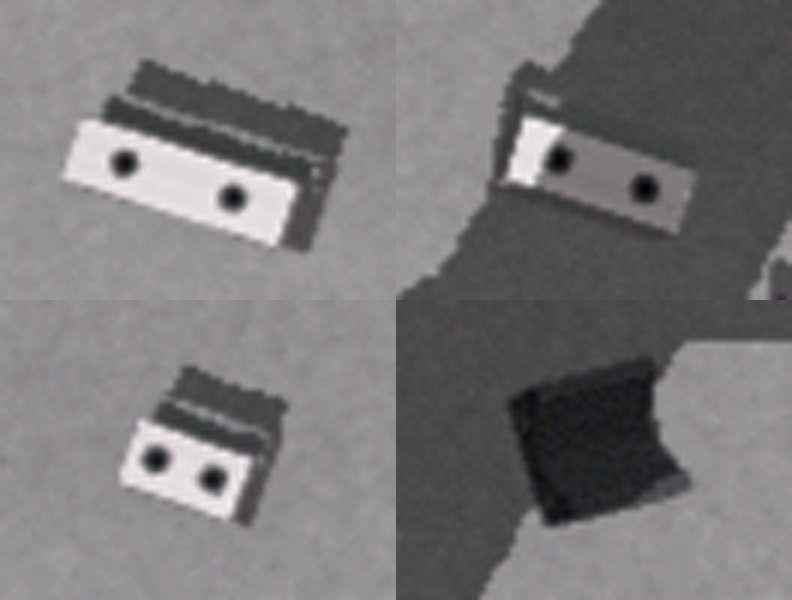

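The depth gives clean rectangles, and every step faces away from the robot (yaw about −20°). I have all the poses, so I'll check IK and pick the short jaw first.

```bash
cat >> h.py <<'E'
D=np.pi/180
J=dict(short=(.4605,.1808,-20.4),medium=(.4409,-.2003,-20.0),long=(.4479,.3094,-18.4))
S=dict(short=(.6083,.1676,12.1),medium=(.6068,-.1841,-7.5),long=(.5937,.0151,-6.5))
E
python3 - <<'E'
from h import *
print(env.nose_length)
for n in J:
  for s in (90,-90):
    for (x,y,a) in (J[n],S[n]):
      for z in (.08,.18):
        q=kin.inverse_kinematics([x,y,z],rq((a+s)*D)); print(n,s,z,None if q is None else np.round(q,2))
E
```

```text
0.0726
short 90 0.08 [ 0.01  0.62 -0.64  2.1   0.63  0.62 -1.42]
short 90 0.18 [ 0.23  0.51 -0.91  2.04  0.54  0.84 -1.34]
short 90 0.08 [-0.    0.74 -0.51  1.78  0.5   0.76 -0.56]
short 90 0.18 [ 0.07  0.62 -0.61  1.74  0.43  0.93 -0.51]
short -90 0.08 [ 0.39  0.91 -1.2   2.08  1.08  0.99  1.37]
short -90 0.18 [ 0.41  0.65 -1.18  2.04  0.75  0.98  1.62]
short -90 0.08 [-1.11  1.19  1.25  1.86 -1.27  1.18 -2.31]
short -90 0.18 [-1.12  0.98  1.26  1.82 -1.03  1.18 -2.44]
medium 90 0.08 [ 0.5   0.53 -0.25  2.14  0.27  0.49 -0.3 ]
medium 90 0.18 [ 0.56  0.35 -0.31  2.1   0.16  0.71 -0.21]
medium 90 0.08 [ 0.42  0.7  -0.3   1.78  0.3   0.7  -0.18]
medium 90 0.18 [ 0.44  0.57 -0.33  1.74  0.23  0.87 -0.13]
medium -90 0.08 [ 0.03  0.55  0.34  2.18 -0.39  0.47 -2.83]
medium -90 0.18 [-0.6   0.75  1.28  2.16 -0.91  0.96 -2.27]
medium -90 0.08 [-0.05  0.71  0.34  1.82 -0.35  0.67 -2.78]
medium -90 0.18 [-0.04  0.56  0.32  1.78 -0.23  0.84 -2.88]
long 90 0.08 [-0.2   0.68 -0.67  1.98  0.65  0.7  -1.6 ]
long 90 0.18 [ 0.01  0.61 -0.95  1.93  0.62  0.93 -1.58]
long 90 0.08 [ 0.2   0.68 -0.44  1.88  0.44  0.68 -0.62]
long 90 0.18 [ 0.25  0.54 -0.5   1.83  0.33  0.86 -0.53]
long -90 0.08 [ 0.13  0.97 -1.2   1.96  1.09  1.05  1.23]
long -90 0.18 [ 0.14  0.74 -1.19  1.92  0.8   1.06  1.42]
long -90 0.08 [ 0.67  1.03 -1.2   1.85  1.09  1.11  2.07]
long -90 0.18 [ 0.68  0.82 -1.19  1.81  0.85  1.13  2.22]
```

```bash
cat >> h.py <<'E'
def pick(n,zt=None):
    x,y,a=J[n]; o=rq((a+90)*D); T=env.get_state
    env.grip(.052); env.reach([x,y,.19],o)
    if zt is None:
        env.movel([x,y,.085],.12); hit=env.movel([x,y,.066],.02,stop_force=5)
        z=T()['tcp_pos'][2]; print('touch',hit,z); zt=z+.004
        env.movel([x,y,zt],.03)
    else: env.movel([x,y,zt],.12)
    env.grip(.03,40); s=T(); print('grip',s['opening'],np.round(s['tcp_pos'],4),s['force'].round(1) if hasattr(s['force'],'round') else s['force'],s['time'])
    env.movel([x,y,.19],.12); s=T(); print('lifted',s['opening'],np.round(s['force'],1),s['time']); return zt
def place(n,zt):
    x,y,a=S[n]; o=rq((a+90)*D); T=env.get_state
    env.reach([x,y,.19],o); print(np.round(T()['tcp_pos'],4),T()['opening'])
    env.movel([x,y,zt+.023],.12); hit=env.movel([x,y,zt+.013],.015,stop_force=4)
    s=T(); print('set',hit,s['tcp_pos'][2]-zt,s['opening'],np.round(s['force'],1))
def release(n):
    x,y,a=S[n]; env.grip(.046); env.dwell(.2); env.movel([x,y,.19],.12); print('released',env.get_state()['time'])
E
python3 - <<'E'
from h import *
zt=pick('medium'); open('zt','w').write(str(zt))
p,d=camera('wrist'); cv2.imwrite('pics/w1.png',p); p,d=camera('scene'); cv2.imwrite('pics/s1.png',p)
E
```

```text
touch True 0.06927740968249846
grip 0.03555214658678634 [ 0.4409 -0.2003  0.0734] [-1.1 -0.1  4.4] 4.525
lifted 0.03496587224723602 [-0.5  0.2 -2.1] 5.65
```

View pics/w1.png

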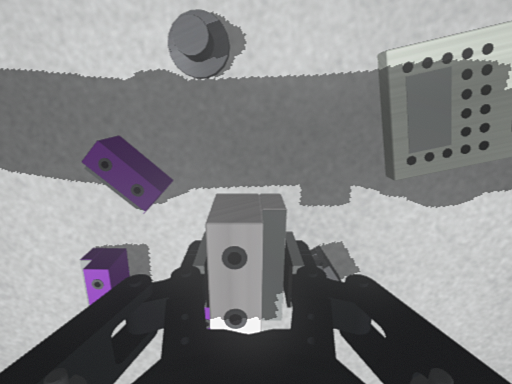

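View pics/s1.png

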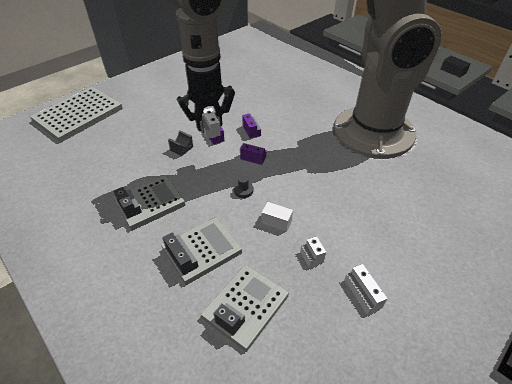

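The wrist view shows the medium jaw held square between the pads at (235,260), with its step at the right, facing the pallet. The scene view shows it clear of the bench at (211,122). Next I'll place it, then do the other two.

```bash
python3 - <<'E'
from h import *
zt=float(open('zt').read())
place('medium',zt); release('medium')
pick('short',zt)
p,d=camera('wrist'); cv2.imwrite('pics/w2.png',p); p,d=camera('scene'); cv2.imwrite('pics/s2.png',p)
E
```

```text
[ 0.6063 -0.184   0.1889] 0.0353131649286485
set True 0.01812658204287576 0.0349698130306252 [-0.8  0.1  4.8]
released 9.2917
grip 0.03531785816381902 [0.4609 0.181  0.0742] [-1.7 -0.9  6.2] 12.3917
lifted 0.035402216421531865 [-0.3 -0.4 -0.6] 13.5167
```

View pics/w2.png

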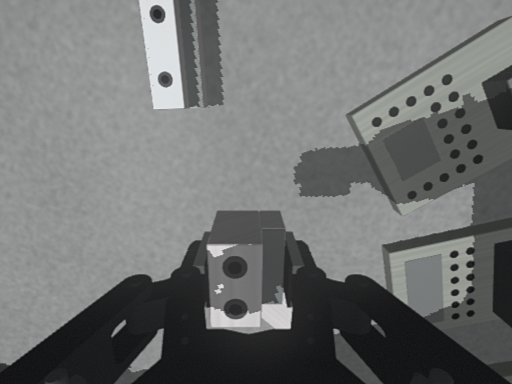

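View pics/s2.png

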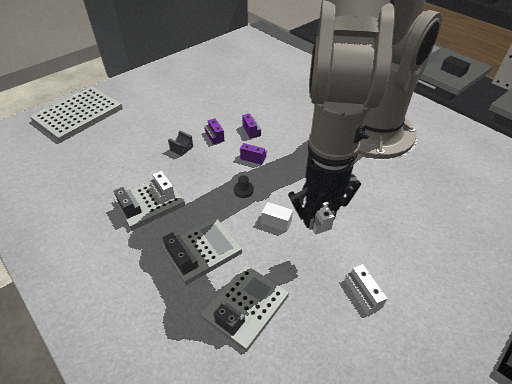

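The medium jaw stands on its seat at (161,186) in the scene view, and the short jaw is held square at (235,285) in the wrist view with its step to the right. I'll carry on.

```bash
python3 - <<'E'
from h import *
zt=float(open('zt').read())
place('short',zt); release('short')
pick('long',zt)
p,d=camera('wrist'); cv2.imwrite('pics/w3.png',p)
place('long',zt); release('long')
x,y,a=S['long']
env.reach([.45,-.45,.3],rq(80*D)); env.dwell(.3)
p,d=camera('scene'); cv2.imwrite('pics/s3.png',p)
p,d=camera('top'); cv2.imwrite('pics/t3.png',cv2.resize(p,(800,600))); np.save('pics/t3.npy',d)
X=cloud(d,cal('top'))
# plate-top rectangle gives pallet; jaw top rect (z 58) + step gives jaw
for n,(sx,sy,sa) in S.items():
    e=np.array([np.cos(sa*D),np.sin(sa*D)]); f=np.array([-e[1],e[0]])
    r=X.reshape(-1,3); q=(r[:,:2]-[sx,sy]); u=q@e; v=q@f
    m=(abs(u)<.035)&(abs(v)<.05)&(r[:,2]>.055)&(r[:,2]<.063)
    rr=cv2.minAreaRect((np.c_[u,v][m]*1000).astype(np.float32)); m2=(abs(u)<.03)&(abs(v)<.05)&(r[:,2]>.038)&(r[:,2]<.048)
    print(n,'expect top at (-6,0):',np.round(rr[0],1),np.round(rr[1],1),round(rr[2],1),'step',m2.sum(),(np.c_[u,v][m2].mean(0)*1000).round(1),'z',np.median(r[m,2]).round(4))
# bystanders
for n,(a,b,c,d_) in dict(plain=(222,186,266,226),v=(395,183,430,215)).items():
    s=X[b:d_,a:c].reshape(-1,3); s=s[(s[:,2]>.036)&(s[:,2]<.044)]; print(n,s.mean(0).round(4))
s=X[190:226,285:320].reshape(-1,3); s=s[(s[:,2]>.037)&(s[:,2]<.047)]; print('round',s.mean(0).round(4))
print(env.get_state()['time'])
E
```

```text
[0.6079 0.1675 0.1888] 0.03546002154111466
set True 0.01892741708759442 0.035296575318491515 [-0.  -0.1  4.4]
released 17.0667
grip 0.03524255382129877 [0.4483 0.3098 0.0742] [-0.6 -0.5  6.1] 19.575
lifted 0.03528730803066559 [-0.9 -0.2 -3. ] 20.7
[0.5933 0.0172 0.1899] 0.03551958935018163
set True 0.018969525651746283 0.03532524867155626 [-1.6 -0.2  5. ]
released 24.7917
short expect top at (-6,0): [-5.8 -0.5] [24.3 43.5] 0.7 step 93 [ 5.1 -1.9] z 0.0592
medium expect top at (-6,0): [-5.9  0.3] [24.9 63.3] 0.8 step 137 [4.9 1.6] z 0.0589
long expect top at (-6,0): [-5.8 -0.3] [24.9 83.7] 0.2 step 172 [ 6.4 -0.8] z 0.0592
plain [0.4508 0.0584 0.0409]
v [ 0.4686 -0.3101  0.0403]
round [ 0.4444 -0.0694  0.0445]
27.0083
```

View pics/s3.png

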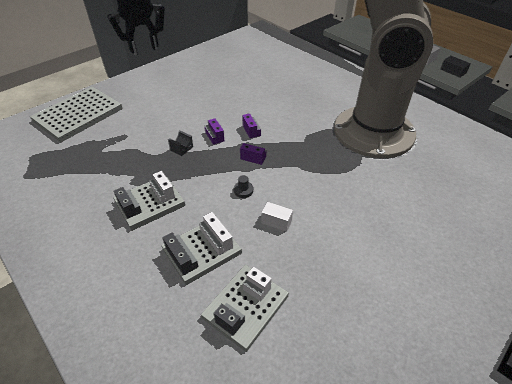

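View pics/t3.png

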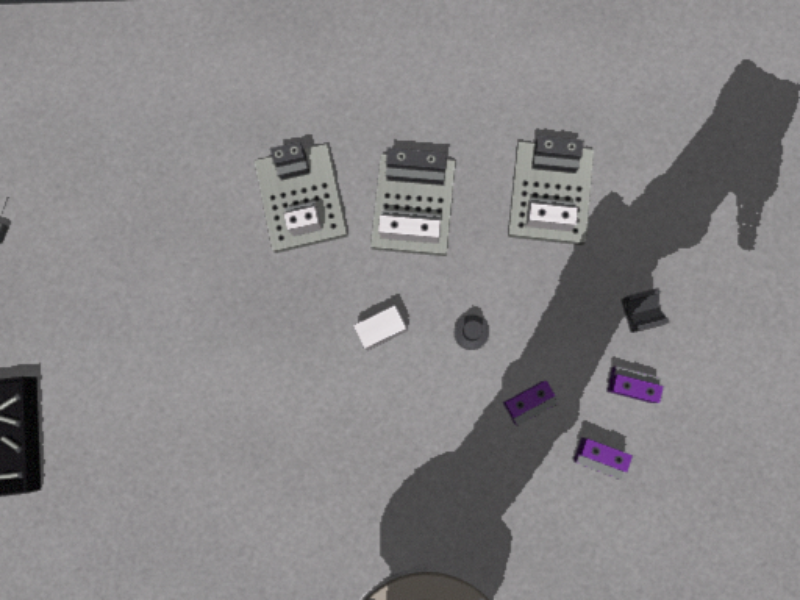

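All three jaws stand on their matching pallets, at (300,217), (410,227) and (553,214) in the top view. Their steps face the fixed jaws, and the other parts haven't moved. I'm handing it in.

```bash
python3 -c "
from cell import job
print(job.job_done())"
```

```text
the job is handed in; nothing more can be done
None
```

I put the short, medium and long jaws each on the pallet with the fixed jaw of the same length, and handed the job in at about 27 s of the 80 s allowed. No verdict was reported.

- **Placing:** each jaw was lowered slowly until a light contact (about 5 N) before the fingers opened.
- **Position:** the last top-camera depth check puts all three within about 0.5 mm of the seat centre and within 1° of square. The seat positions come from my own first measurement, so any calibration error of about 2 mm adds to this.
- **Seating:** jaw tops read 58.9–59.2 mm, against 58 mm expected. The depth also read about 1 mm high on the bench, so they are resting on the plates. All three steps face the fixed jaws.
- **Bystanders:** the plain block, V-block and round stop showed less than about 1 mm of change. The purple parts were not touched.

No check failed or disagreed.

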